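# Lay a lacquered armour plate on the drying pile

## Robot

A 7-joint arm with a two-finger parallel gripper is mounted at the origin on the work surface. World frame = base frame: x ahead of the robot, y to its left, z up, the work surface at z = 0. Lengths are in m, angles in rad, forces in N, time in s.
With the tool pointing down it reaches from about 0.425 to 0.875 m from the base axis. Payload 8.4 kg.
Tool frame: the origin (TCP) lies midway between the tips of the shut fingers; the grasp point (between the pads) lies behind it (r.hold_point_z is the x of the grasp point in the tool frame, in m); x points along the fingers, z is the direction in which the jaws open and shut, and the axes are right-handed (so a half turn about x gives the same grasp; the last joint's range is limited). The gripper opens to 85 mm and grips with 20 to 120 N. Pads are 22 mm wide; open, the fingers measure 114 mm over their backs; the gripper's body (76 mm by 85 mm) begins 54 mm behind the grasp point. The pads swing forward as they close: fully open they stand 13 mm farther back than shut.
Start: joints at [-1.261, 0.333, 0.04, 1.465, -0.013, 1.343, -0.059], TCP at [0.258, 0.596, 0.231] pointing down, gripper open.
Joint ranges: [-2.58, 2.58], [-0.38, 2.09], [-1.3, 1.39], [0.25, 2.4], [-1.5, 4.64], [0.08, 2.09], [-2.65, 2.65]. Speed limits (rad/s): [2.22, 2.22, 2.79, 2.79, 3.14, 3.14, 3.14].

## Interface

Orientations are given as a rotation vector (axis times angle).
In Python, from station import r gives the robot as it stands. The module is installed in compiled form; this text tells all that it offers.
- The arm moves only by the shell command python3 -m creep 'ROWS' [OPENING] [FORCE]. ROWS is JSON, one flat list of numbers, 4 for each row, row after row: the shift along the tool's x, y, z in units of 25 mm (1.0 is 25 mm), then the turn about the tool's x in units of 6 degrees (1.0 is 6 degrees). A call has 1 to 5 rows; each row shifts and turns the commanded pose from where the row before left it, along the tool's axes as they then stand; what a row does not reach is not made up. A row lasts 1/12 s, in which the tool goes at most 41.7 mm and 7.16 degrees, less where a joint would pass 70% of its speed; a pose out of reach is approached as far as the arm can. A call is refused whole if a number of a shift passes 1 or a number of a turn 1, either way. A call with a gripper value outside its range is refused whole. OPENING is the gripper's target within -1 to 1 (fully open at 1, half-way at 0, shut at -1), set as the call begins (- or left out, the last holds). The fingers move at their own pace and stop on an object; FORCE is the grip in N (left out, the last holds). Time passes only in rows, so rows that do not move let the fingers close. It gives the time, the measured TCP pose, the force and the opening at its end, in the units of the state.
- r.read_state(): the state, without advancing time (a new reading comes with each control period).
- r.get_image(name): name is "side" or "top"; returns a dict with "frame" (384x512x3 uint8, red, green, blue), "intrinsics" (3x3 intrinsics, pixels), "eye" and "rotation" of the camera in the world. Camera axes: x right, y down, z forward; pixel columns grow to the right and rows downward; lengths in m; the calibration is good to about 2 mm. A picture is of the moment at which its call begins. There is no depth.
- r.sign_off(): hands the job in, once; it reports no verdict.
The state is a dict: "t": time; "joint_pos": joint angles; "dq": joint speeds; "tau": joint torques, N m; "ee_pos": TCP position; "tool_rot": TCP orientation; "force": force on the tool from outside, world axes, zero at the start; "wrist_torque": the same for the moment, N m; "grip_width": opening from 0.0 (shut) to 1.0 (fully open).
Only numpy, scipy, OpenCV 4.12 (cv2) and the standard library are available. Lean on these libraries where they do the work, as an engineer would, in place of code of your own. Each camera call takes 0.05 s, during which the arm holds its last target. There are 200 camera calls.

## Task

The black armour plate is too thin to pick up where it lies on the work board: slide it along the teal mat until its end sticks out well over the brass-trimmed edge that faces the drying stand, then grip that overhanging end, lift the plate and lay it gently on the cork spacer on top of the pile, flat, centred on the spacer and lined up lengthwise with it. Leave the pile, the green plate and the other things on the table where they are.

Things in the scene. Friction and masses are not known exactly. Their poses are not given: they have to be found in the camera images.
- black_plate: plate to move: flat, 56 x 150 x 3 mm, 110 to 230 g, glossy black, two red cross stripes, rows of flat gold dots. Origin: centre of its underside; own y along the length, x across, z up. Lies loose on the smooth mat; closed fingertips pressed level on its middle with 10 to 15 N drag and turn it. It tips off once its centre passes the edge. A 40 N grip across the width near one end carries it level
- green_plate: bystander: plate of the same size and axes, dark green with orange stripes, lying on the same work board; must not be moved
- board: fixed work board standing on the table: wooden slab 280 (its x) x 300 (its y) x 45 mm high, teal mat on top. Origin at the centre of its underside, top 45 mm above it. The brass-trimmed edge is the straight edge at own y = -150 mm, running along own x; beside it is a free drop of 45 mm to the table
- board_edge (a point): middle of the brass-trimmed upper edge of the work board, at the height of the mat; own x along the edge, own y pointing inward over the board (so the overhang is towards -y), z up
- spacer: cork block on top of the pile, 36 (x) x 80 (y) x 20 mm high, loose, 50 g. Origin at the centre of its underside, y along its length; its top, 20 mm above the origin, is where the black plate must lie
- navy_plate: lower plate of the pile under the spacer, dark blue with white stripes, same size and axes as the black plate, loose; origin at the centre of its underside
- stand: fixed wooden drying stand: base 110 x 200 x 14 mm with two bearers up to 38 mm above the table, on which the navy plate lies. Origin at the centre of its underside, y along its length
- mallet: bystander: wooden mallet 200 mm long lying on the table, handle along own -x
- dish: bystander: white ceramic bowl, 90 mm across, 30 mm high; origin at the centre of its underside
- pot: bystander: closed terracotta-coloured jar, 60 mm across, 75 mm high; origin at the centre of its underside

How it is judged:
On the way, in this order (a step that is already met when the one before it is completed fails the run):
1. the black plate lies flat on the work board with its end at least 25 mm out over the brass-trimmed edge (y of black_plate in the frame of board_edge between -0.01 and 0.05 m and angle between the y axis of black_plate and the y axis of board_edge, either way round below 0.4 rad and angle between black_plate's own z axis and vertical below 0.05 rad and contact force between black_plate and board above 0.2 N), for 0.2 s.
2. the black plate is lifted clear of the work board (z of black_plate in the frame of board_edge above 0.015 m and contact force between black_plate and board below 0.01 N and contact force between black_plate and the fingers above 0.5 N), for 0.2 s.
At the end, for the whole second after the job is handed in: The black plate lies at rest and flat (within 0.06 rad) on the cork spacer, its centre within 13 mm of the spacer's centre, its length within 0.14 rad of the spacer's; the spacer and the navy plate are within 12 mm and the green plate within 15 mm of where they started (horizontal distance between black_plate and spacer below 0.013 m and angle between the y axis of black_plate and the y axis of spacer, either way round below 0.14 rad and z of black_plate in the frame of spacer between 0.017 and 0.023 m and angle between black_plate's own z axis and vertical below 0.06 rad and contact force between black_plate and spacer above 0.2 N and linear speed of black_plate below 0.02 m/s and distance of each of spacer, navy_plate from where it was at the start of the episode below 0.012 m and distance of green_plate from where it was at the start of the episode below 0.015 m); the robot touches nothing.
It fails at once if the green plate is moved more than 15 mm (distance of green_plate from where it was at the start of the episode above 0.015 m).
It fails at once if the mallet, dish or pot is moved more than 20 mm (distance of any of mallet, dish, pot from where it was at the start of the episode above 0.02 m).
It fails at once if the black plate is slammed onto the pile (over 40 N) (contact force between black_plate and spacer above 40 N).
It fails at once if the black plate falls to the table (contact force between black_plate and table above 0.2 N).
It also fails if it takes over 58 s, if anything falls off the work surface, if the arm or the gripper's body presses on something with over 40 N, if the wrist force passes 120 N, or if a joint passes its speed limit or range.

## Working session

There is one attempt and no reset: what is moved stays moved. The work goes in short steps, Python scripts to look and compute and a shell command to move; the robot and the scene stay as the last step left them, time stands still between calls to the robot, and variables do not carry over. Pictures are saved under pics/ and viewed, about 8 in all and at most 12, crops included, and the job is handed in when it is done.

```bash
mkdir -p pics
python3 - <<'E'
from station import r
import cv2,numpy as np
print(r.read_state(), r.hold_point_z)
for n in("side","top"):
    d=r.get_image(n); cv2.imwrite(f"pics/{n}0.png",d["frame"][:,:,::-1]); print(n,d["intrinsics"],d["eye"],d["rotation"])
a=[cv2.imread(f"pics/{n}0.png") for n in("top",)]
E
```

```text
{'t': 0.0, 'joint_pos': array([-1.26119203,  0.3339073 ,  0.03987307,  1.46631404, -0.01337608,
        1.34331524, -0.05848242]), 'dq': array([ 9.37869324e-04,  3.63629204e-04,  3.18741625e-04, -1.47257907e-03,
       -3.92957356e-05, -6.92648155e-04,  1.65322892e-03]), 'tau': array([-1.10768346e-03, -6.58561134e+01,  1.36488598e+00, -4.05562377e+01,
        1.67612568e-02,  1.26110273e-02, -3.08218330e-05]), 'ee_pos': array([0.25822698, 0.59598051, 0.23040268]), 'tool_rot': array([-0.90404526,  1.37665992,  0.90234677]), 'force': array([0.07586882, 0.6169337 , 0.79828365]), 'wrist_torque': array([-0.05381977,  0.00897683,  0.00742159]), 'grip_width': 1.0022717962239822} -0.0187
side [[379.51965735   0.         257.32283668]
 [  0.         379.51965735 190.00041128]
 [  0.           0.           1.        ]] [0.30939147 0.44259961 0.79084207] [-0.86479924  2.66156481 -0.9000215 ]
top [[412.98728316   0.         254.34888687]
 [  0.         412.98728316 190.50952278]
 [  0.           0.           1.        ]] [ 0.4738303  -0.03231906  1.10668228] [-2.15876141  2.10909667 -0.14298154]
```

View pics/top0.png

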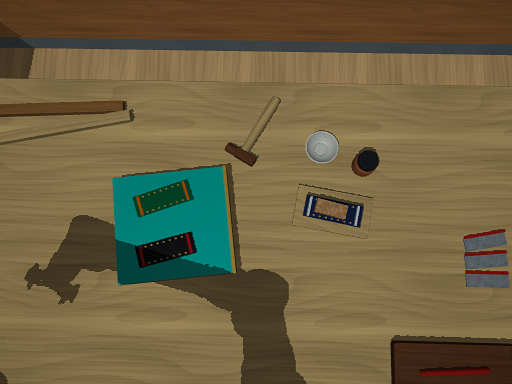

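View pics/side0.png

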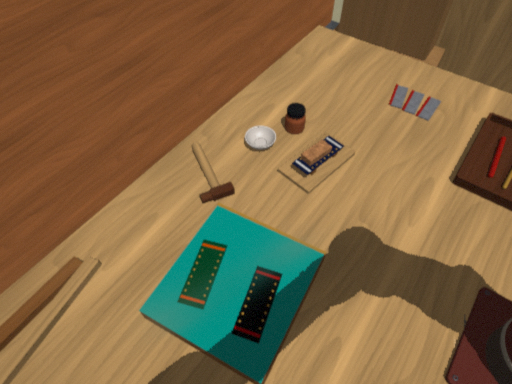

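The top view shows the teal mat (113–240, 165–285) with its brass edge on the right. The black plate is at about (166,249), the green one at (163,198) and the stand/pile at (333,210). The side view shows the same scene, with the black plate at (258,303) and the pile at (318,155).

```bash
cat > h.py <<'E'
import cv2,numpy as np
from scipy.spatial.transform import Rotation as R
from station import r
def cam(n):
    d=r.get_image(n); return d
def ray(d,uv,z):
    uv=np.atleast_2d(np.float64(uv)); K=d["intrinsics"]
    p=np.c_[uv,np.ones(len(uv))]@np.linalg.inv(K).T
    M=np.array(d["rotation"]); M=R.from_rotvec(M).as_matrix() if M.size==3 else M
    w=p@M.T; e=np.array(d["eye"]); return (e+w*((z-e[2])/w[:,2])[:,None])[:,:2]
def rect(d,mask,z):
    """largest blob of mask -> min-area rect on plane z: centre, (long,short), long-axis angle deg"""
    cs,_=cv2.findContours(mask.astype(np.uint8),cv2.RETR_EXTERNAL,cv2.CHAIN_APPROX_NONE)
    c=max(cs,key=cv2.contourArea)[:,0]
    p=ray(d,c,z); b=cv2.boxPoints(cv2.minAreaRect((p*1000).astype(np.float32)))/1000
    e=[b[1]-b[0],b[2]-b[1]]; e.sort(key=np.linalg.norm); 
    return b.mean(0).round(4),np.linalg.norm(e[1]).round(4),np.linalg.norm(e[0]).round(4),(np.degrees(np.arctan2(e[1][1],e[1][0]))%180).round(2)
def masks(d):
    f=d["frame"]; h=cv2.cvtColor(f,cv2.COLOR_RGB2HSV); H,S,V=[h[...,i].astype(int) for i in range(3)]
    teal=(H>78)&(H<98)&(S>150)&(V>40)
    cs,_=cv2.findContours(teal.astype(np.uint8),cv2.RETR_EXTERNAL,cv2.CHAIN_APPROX_NONE)
    c=max(cs,key=cv2.contourArea); hull=np.zeros(H.shape,np.uint8); cv2.drawContours(hull,[cv2.convexHull(c)],-1,1,-1)
    hull=cv2.erode(hull,np.ones((3,3)))
    non=((hull>0)&~teal).astype(np.uint8); non=cv2.morphologyEx(non,cv2.MORPH_OPEN,np.ones((3,3)))
    return teal,c,non,(H,S,V)
E
python3 - <<'E'
from h import *
for n in("top","side"):
    d=cam(n); teal,c,non,(H,S,V)=masks(d)
    print(n,"mat",rect(d,teal,.045))
    m,l,st,ce=cv2.connectedComponentsWithStats(non)[0:4]
    for i in range(1,m):
        if st[i,4]>200: print(" plate",st[i],d["frame"][l==i].mean(0).round(),rect(d,l==i,.048))
    navy=(H>105)&(H<128)&(S>120)&(V>30)
    x=slice(270,400)
    w=np.zeros_like(navy); w[(slice(180,240),slice(290,380)) if n=="top" else (slice(125,190),slice(280,360))]=1
    nv=cv2.morphologyEx((navy&w).astype(np.uint8),cv2.MORPH_CLOSE,np.ones((9,9)))
    print(" navy",rect(d,nv,.041))
    f=d["frame"]; s=slice(185,240),slice(290,380)
    if n=="side": s=slice(125,190),slice(270,360)
    y=cv2.resize(f[s],None,fx=8,fy=8,interpolation=cv2.INTER_NEAREST); cv2.imwrite(f"pics/pile_{n}.png",y[:,:,::-1])
E
python3 - <<'E'
import cv2,numpy as np
a=cv2.imread("pics/pile_top.png");b=cv2.imread("pics/pile_side.png")
a=cv2.resize(a,None,fx=.55,fy=.55);b=cv2.resize(b,None,fx=.5,fy=.5)
c=np.zeros((600,400,3),np.uint8);c[:a.shape[0],:a.shape[1]]=a;c[300:300+b.shape[0],:b.shape[1]]=b
cv2.imwrite("pics/pile.png",c);print(a.shape,b.shape)
E
```

```text
top mat (array([0.544 , 0.2024], dtype=float32), np.float32(0.2911), np.float32(0.2754), np.float32(97.4))
 plate [ 133  180   60   37 1181] [21. 63. 31.] (array([0.6116, 0.227 ], dtype=float32), np.float32(0.1483), np.float32(0.0543), np.float32(109.96))
 plate [ 135  232   61   36 1301] [22. 15. 14.] (array([0.4791, 0.2127], dtype=float32), np.float32(0.1492), np.float32(0.0568), np.float32(106.62))
 navy (array([ 0.5892, -0.2147], dtype=float32), np.float32(0.1463), np.float32(0.0544), np.float32(79.13))
side mat (array([0.543 , 0.2035], dtype=float32), np.float32(0.2904), np.float32(0.2746), np.float32(97.44))
 plate [ 179  241   47   67 1622] [41. 73. 41.] (array([0.6105, 0.2288], dtype=float32), np.float32(0.1472), np.float32(0.0562), np.float32(110.28))
 plate [ 232  268   49   75 1898] [24. 21. 16.] (array([0.4784, 0.2134], dtype=float32), np.float32(0.149), np.float32(0.0555), np.float32(106.74))
 navy (array([ 0.5972, -0.1618], dtype=float32), np.float32(0.0472), np.float32(0.0394), np.float32(169.33))
(242, 396, 3) (260, 360, 3)
```

View pics/pile.png

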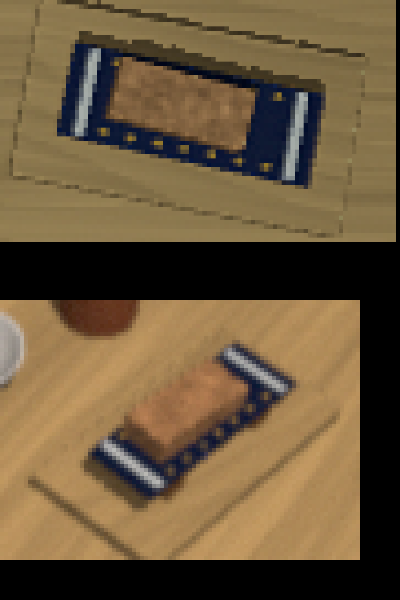

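```bash
cat >> h.py <<'E'
def plan(x,y,z,ydeg):
    """turn so that tool z is across a length-direction ydeg; then shifts (tool axes, units)"""
    s=r.read_state(); M=R.from_rotvec(s["tool_rot"]).as_matrix()
    a=np.degrees(np.arctan2(M[1,1],M[0,1]))   # heading of tool y
    # x points down: turn +t about tool x lowers the world heading by t
    t=(a-ydeg+90)%180-90
    M2=M@R.from_rotvec([np.radians(t),0,0]).as_matrix()
    sh=M2.T@(np.array([x,y,z])-s["ee_pos"])/.025
    print("t",s["t"].__round__(2),"pos",s["ee_pos"].round(4),"yhead",a.round(1),"tilt",M[:,0].round(3),"F",s["force"].round(1),"w",round(s["grip_width"],3),"q7",s["joint_pos"][6].round(2))
    print(" -> turn units",round(t/6,2),"shift units",sh.round(2))
E
python3 - <<'E'
from h import *
for n,s in(("top",(slice(190,230),slice(305,360))),("side",(slice(125,185),slice(285,345)))):
    d=cam(n); _,_,_,(H,S,V)=masks(d); f=d["frame"].astype(int)
    m=np.zeros(H.shape,bool); m[s]=1
    hue=f[...,0]-f[...,2]
    # cork: connected to seed
    seed=(331,209) if n=="top" else (318,150)
    print(f[seed[1],seed[0]], f[170,345] )
    c=m&(hue>35)&((H<14))
    c=cv2.morphologyEx(c.astype(np.uint8),cv2.MORPH_OPEN,np.ones((3,3)))
    l=cv2.connectedComponents(c)[1]; c=l==l[seed[1],seed[0]]
    ys,xs=np.nonzero(c); print(n,c.sum(),xs.min(),xs.max(),ys.min(),ys.max(),rect(d,c,.061),rect(d,c,.041))
    print(d["eye"])
plan(.479,.213,.09,106.7)
E
```

```text
[138 107  69] [127 110  71]
top 196608 0 511 0 383 (array([ 0.6616, -0.0007], dtype=float32), np.float32(1.409), np.float32(1.0065), np.float32(90.79)) (array([ 6.652e-01, -1.000e-04], dtype=float32), np.float32(1.436), np.float32(1.0257), np.float32(90.79))
[ 0.4738303  -0.03231906  1.10668228]
[174 122  80] [189 149  95]
side 196403 0 511 0 383 (array([ 0.8042, -0.2054], dtype=float32), np.float32(2.0063), np.float32(1.3656), np.float32(35.68)) (array([ 0.8178, -0.2231], dtype=float32), np.float32(2.0612), np.float32(1.403), np.float32(35.68))
[0.30939147 0.44259961 0.79084207]
t 0.3 pos [0.2584 0.5963 0.231 ] yhead 156.6 tilt [-0.    -0.001 -1.   ] F [ 0.6 -0.6  1.1] w 1.003 q7 -0.06
 -> turn units 8.31 shift units [  5.65 -17.22   4.05]
```

```bash
python3 -m creep '[0,0,0,1,0,0,0,1,0,0,0,1,0,0,0,1,0,0,0,1]' -1 40; python3 -m creep '[0,0,0,1,0,0,0,1,0,0,0,1,0,0,0,0.3]'
for i in 1 2 3; do python3 -m creep '[0,-1,0.25,0,0,-1,0.25,0,0,-1,0.25,0,0,-1,0.25,0,0,-1,0.25,0]'; done
python3 -m creep '[0.8,-0.7,0.1,0,0.8,-0.7,0.1,0,0.8,-0.7,0.1,0,0.8,0,0,0,0.8,0,0,0]'
python3 - <<'E'
from h import *
plan(.479,.213,.055,106.7)
from scipy.optimize import least_squares
d=cam("top"); p=ray(d,[(316.8,198),(348,204.1),(345.9,219.5),(314.3,212.3)],.061); print(p.round(4))
e=p[1]-p[0]; print("len",np.linalg.norm(e),np.degrees(np.arctan2(e[1],e[0])),"wid",np.linalg.norm(p[2]-p[1]))
f=d["frame"].astype(int); V=f.sum(2); cork=((f[...,0]-f[...,2]>30)&(f[...,0]>75)).astype(np.uint8)
w=np.zeros_like(cork); w[194:226,310:352]=1
c=cv2.morphologyEx(cork*w,cv2.MORPH_OPEN,np.ones((3,3))); l=cv2.connectedComponents(c)[1]; c=l==l[209,331]
for z in(.061,.051): print(rect(d,c,z), c.sum())
im=d["frame"].copy(); im[c]=(255,0,255)
cv2.imwrite("pics/t1.png",cv2.resize(im[140:300,100:380],None,fx=2.8,fy=2.8,interpolation=cv2.INTER_NEAREST)[:,:,::-1])
E
```

```text
t: 0.72
ee_pos: [0.2584, 0.5964, 0.2312]
tool_rot: [-0.496, 1.513, 0.496]
force: [0.0, -0.2, 0.2]
grip_width: 0.299
t: 1.05
ee_pos: [0.2583, 0.5964, 0.2312]
tool_rot: [-0.225, 1.559, 0.225]
force: [0.0, 0.4, 1.0]
grip_width: -0.003
t: 1.47
ee_pos: [0.3249, 0.4846, 0.2313]
tool_rot: [-0.23, 1.559, 0.23]
force: [0.3, 0.7, 0.6]
grip_width: 0.001
t: 1.88
ee_pos: [0.3909, 0.3739, 0.2314]
tool_rot: [-0.23, 1.558, 0.23]
force: [0.0, 0.3, 0.3]
grip_width: 0.0
t: 2.3
ee_pos: [0.4569, 0.2632, 0.2315]
tool_rot: [-0.23, 1.558, 0.23]
force: [0.3, 0.7, -0.7]
grip_width: 0.003
t: 2.72
ee_pos: [0.4793, 0.215, 0.1307]
tool_rot: [-0.228, 1.558, 0.228]
force: [-0.1, 0.7, -0.7]
grip_width: -0.0
t 2.72 pos [0.4793 0.215  0.1307] yhead 106.6 tilt [ 0.001  0.    -1.   ] F [-0.1  0.7 -0.7] w -0.0 q7 -0.14
 -> turn units -0.01 shift units [ 3.03 -0.07 -0.04]
[[ 0.6179 -0.171 ]
 [ 0.604  -0.25  ]
 [ 0.5647 -0.2443]
 [ 0.5811 -0.1647]]
len 0.08026291633965295 -99.94976403998409 wid 0.03969318210641582
(array([ 0.5921, -0.2066], dtype=float32), np.float32(0.0806), np.float32(0.0376), np.float32(76.21)) 467
(array([ 0.5932, -0.2083], dtype=float32), np.float32(0.0814), np.float32(0.0379), np.float32(76.21)) 467
```

View pics/t1.png

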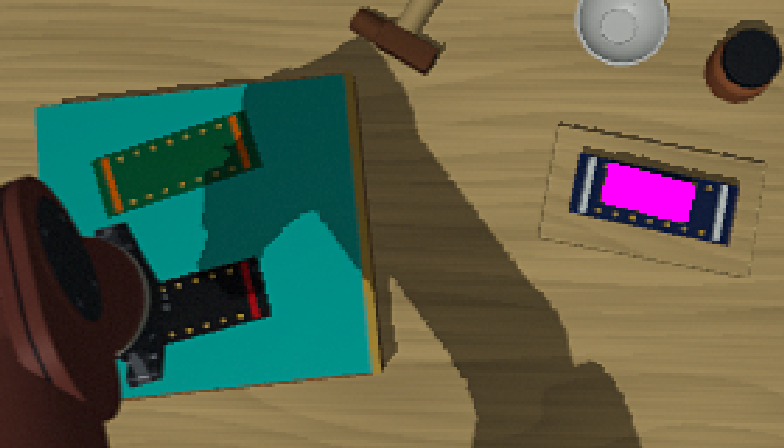

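The view shows the closed gripper above the middle of the black plate and the spacer mask (magenta) at crop (648,193). I'll descend to contact.

```bash
python3 -m creep '[0.8,-0.08,-0.04,0,0.8,0,0,0,0.8,0,0,0,0.6,0,0,0,0,0,0,0]'; python3 -m creep '[0.1,0,0,0,0.08,0,0,0,0,0,0,0]';python3 -m creep '[0.06,0,0,0,0,0,0,0]'
```

```text
t: 3.18
ee_pos: [0.4766, 0.2135, 0.0541]
tool_rot: [-0.232, 1.562, 0.229]
force: [-1.4, -0.2, -0.2]
grip_width: 0.002
t: 3.43
ee_pos: [0.4788, 0.2145, 0.0527]
tool_rot: [-0.229, 1.557, 0.23]
force: [0.2, 0.1, 0.6]
grip_width: -0.001
t: 3.6
ee_pos: [0.4786, 0.2144, 0.0509]
tool_rot: [-0.229, 1.558, 0.23]
force: [0.5, -0.2, -0.4]
grip_width: -0.001
```

```bash
for i in 1 2 3; do python3 -m creep '[0.06,0,0,0,0,0,0,0]' | grep -E 'ee_pos|force'; done
```

```text
ee_pos: [0.4784, 0.2142, 0.0489]
force: [0.3, 0.7, 0.8]
ee_pos: [0.4786, 0.2143, 0.0481]
force: [-2.8, -1.9, 10.6]
ee_pos: [0.479, 0.2145, 0.048]
force: [-8.2, -3.4, 27.5]
```

```bash
python3 -m creep '[-0.045,0,0,0,0,0,0,0]' | grep -E 'ee_pos|force'; python3 -m creep '[0,-0.1,0,0,0,-0.15,0,0,0,-0.15,0,0,0,-0.1,0,0]' | grep -E 'ee_pos|force'
```

```text
ee_pos: [0.479, 0.2145, 0.0481]
force: [-2.4, -0.3, 12.6]
ee_pos: [0.483, 0.2034, 0.0481]
force: [-1.0, 3.1, 9.3]
```

```bash
python3 -m creep '[0.005,-0.2,0,0,0,-0.2,0,0,0,-0.2,0,0,0,-0.2,0,0,0,-0.2,0,0]' | grep -E 'ee_pos|force'
python3 - <<'E'
from h import *
for n in("top","side"):
    d=cam(n); teal,c,non,(H,S,V)=masks(d)
    cv2.imwrite(f"pics/s2{n}.png",d["frame"][:,:,::-1])
a,b=cv2.imread("pics/s2top.png")[140:300,90:300],cv2.imread("pics/s2side.png")[200:384,130:340]
a=cv2.resize(a,(600,457))[:, :];b=cv2.resize(b,(600,526))
cv2.imwrite("pics/s2.png",cv2.resize(np.vstack([a,b]),None,fx=.6,fy=.6))
E
```

```text
ee_pos: [0.4904, 0.1797, 0.0481]
force: [-1.5, 2.3, 10.3]
```

View pics/s2.png

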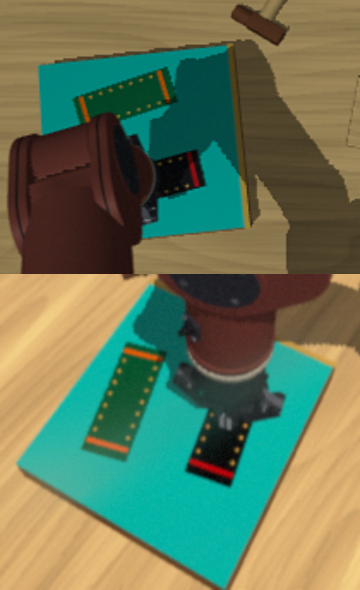

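The plate follows the tool (red stripe end now well right of the gripper in the top view). I'll keep sliding.

```bash
for i in 1 2 3 4; do python3 -m creep '[0,-0.2,0,0,0,-0.2,0,0,0,-0.2,0,0,0,-0.2,0,0,0,-0.2,0,0]' | grep -E 'ee_pos|force';done
python3 - <<'E'
from h import *
e0=np.array([.5632,.0518]);u=np.array([-.1294,.9916])
print(u@(r.read_state()["ee_pos"][:2]-e0))
for n in("top","side"):
    d=cam(n); f=d["frame"].astype(int); _,_,_,(H,S,V)=masks(d)
    red=((H<6)|(H>174))&(S>180)&(V>60); k=cv2.connectedComponentsWithStats(red.astype(np.uint8))
    for i in range(1,k[0]):
        if k[2][i,4]>25:
            p=ray(d,k[3][i],.048)[0]; print(n,k[2][i,4],k[3][i].round(1),p.round(4),"y_edge",(u@(p-e0)).round(4))
    print(rect(d,cv2.connectedComponents((red).astype(np.uint8))[1]==0,.048)[0] if 0 else "")
E
```

```text
ee_pos: [0.4976, 0.1557, 0.0481]
force: [-1.6, 3.9, 10.1]
ee_pos: [0.5049, 0.1317, 0.0481]
force: [-1.9, 4.1, 10.0]
ee_pos: [0.5121, 0.1077, 0.0481]
force: [-1.6, 3.7, 10.0]
ee_pos: [0.5194, 0.0838, 0.0481]
force: [-0.5, 3.2, 10.9]
0.03737820140183697
top 53 [240.2 229. ] [0.5352 0.0227] y_edge -0.0252
top 111 [484.2 233.5] [ 0.5384 -0.5954] y_edge -0.6385
top 116 [485.1 252.7] [ 0.4905 -0.5948] y_edge -0.6318
top 113 [485.9 272.1] [ 0.4425 -0.5938] y_edge -0.6245
top 371 [455.  372.1] [ 0.2034 -0.5058] y_edge -0.5064

side 265 [496.6 157. ] [ 0.2003 -0.4737] y_edge -0.4741
```

```bash
python3 -m creep '[0,-0.2,0,0,0,-0.2,0,0,0,-0.12,0,0,0,0,0,0]' | grep -E 'ee_pos|force'; python3 -m creep '[-0.2,0,0,0,-0.5,0,0,0,-1,0,0,0,-1,0,0,0,-1,0,0,0]' 1;  python3 -m creep '[-0.6,1,0,0,0,1,0,0,0,1,0,0,0,1,0,0,0,1,0,0]';  python3 -m creep '[0,1,-1,0,0,1,-1,0,0,0,-1,0,0,0,-1,0,0,0,0,0]'
python3 - <<'E'
from h import *
o=[]
for n in("top","side"):
    d=cam(n); cv2.imwrite(f"pics/s3{n}.png",d["frame"][:,:,::-1])
    o.append(d)
a,b=cv2.imread("pics/s3top.png")[150:300,100:380],cv2.imread("pics/s3side.png")[120:384,130:370]
a=cv2.resize(a,(500,268));b=cv2.resize(b,(300,330))
c=np.zeros((600,500,3),np.uint8);c[:268]=a;c[268:598,:300]=b
cv2.imwrite("pics/s3.png",c)
E
```

```text
ee_pos: [0.5233, 0.0705, 0.0481]
force: [0.0, 1.2, 10.5]
t: 7.63
ee_pos: [0.5213, 0.0697, 0.1402]
tool_rot: [-0.23, 1.56, 0.229]
force: [0.2, -0.3, 0.4]
grip_width: 0.71
t: 8.05
ee_pos: [0.4851, 0.1907, 0.1545]
tool_rot: [-0.23, 1.559, 0.23]
force: [0.3, 1.2, -0.1]
grip_width: 1.004
t: 8.47
ee_pos: [0.3716, 0.2078, 0.1538]
tool_rot: [-0.232, 1.561, 0.231]
force: [0.6, -0.7, 0.8]
grip_width: 1.001
```

View pics/s3.png

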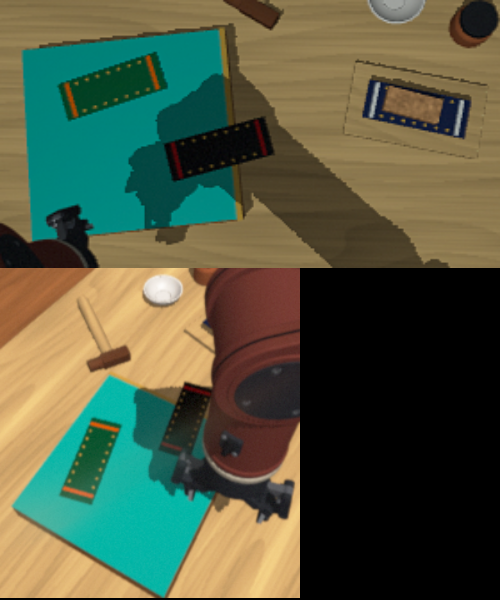

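The plate lies flat with about 45 mm over the brass edge, and both red stripes are visible in the top crop at (174,160) and (263,136). Next I'll measure its pose.

Run:
```python
from h import *
e0=np.array([.5632,.0518]);u=np.array([-.1294,.9916])
d=cam("top"); f=d["frame"].astype(int); _,_,_,(H,S,V)=masks(d)
roi=np.zeros(H.shape,bool); roi[205:260,185:262]=1
red=roi&((H<6)|(H>174))&(S>170)&(V>40); k=cv2.connectedComponentsWithStats(red.astype(np.uint8),connectivity=8)
P=[]
for i in range(1,k[0]):
    if k[2][i,4]>15: p=ray(d,k[3][i],.048)[0]; P.append(p); print(k[2][i,4],k[3][i].round(1),p.round(4))
P=np.array(P); c=P.mean(0); e=P[0]-P[-1]; print("stripe mid",c,"dist",np.linalg.norm(e),np.degrees(np.arctan2(e[1],e[0]))%180,"y_edge",u@(c-e0))
dark=roi&((V<45)|red); dark=cv2.morphologyEx(dark.astype(np.uint8),cv2.MORPH_CLOSE,np.ones((3,3))); dark=cv2.morphologyEx(dark,cv2.MORPH_OPEN,np.ones((7,7)))
R_=rect(d,dark,.048); print("rect",R_)
a=np.radians(107); l=np.array([np.cos(a),np.sin(a)])
plan(*(c-.058*l),.11,106.8)
```

```text
47 [245.4 226.5] [0.5419 0.0095]
50 [198.5 239.5] [0.5061 0.1283]
stripe mid [0.52399004 0.0688815 ] dist 0.1240992718784346 106.79207957256875 y_edge 0.022011783293958975
rect (array([0.5243, 0.0683], dtype=float32), np.float32(0.151), np.float32(0.057), np.float32(106.62))
t 8.62 pos [0.3759 0.2089 0.1547] yhead 106.8 tilt [ 0.001  0.001 -1.   ] F [-0.4 -0.3 -0.7] w 1.001 q7 -0.34
 -> turn units -0.0 shift units [ 1.79 -9.39  4.06]
```

```bash
for i in 1 2; do python3 -m creep '[0,-0.94,0.406,0,0,-0.94,0.406,0,0,-0.94,0.406,0,0,-0.94,0.406,0,0,-0.94,0.406,0]' >/dev/null; done; python3 -m creep '[0.6,0,0,0,0.6,0,0,0,0.5,0,0,0,0,0,0,0,0,0,0,0]' >/dev/null
python3 - <<'E'
from h import *
plan(.5407,.0131,.028,106.7)
d=cam("top"); cv2.imwrite("pics/s4t.png",cv2.resize(d["frame"][190:270,180:320],None,fx=4,fy=4)[:,:,::-1])
E
```

```text
t 9.87 pos [0.5404 0.0128 0.1113] yhead 106.8 tilt [-0.001 -0.001 -1.   ] F [0.4 0.1 0.6] w 1.001 q7 0.33
 -> turn units 0.01 shift units [3.33 0.01 0.02]
```

View pics/s4t.png

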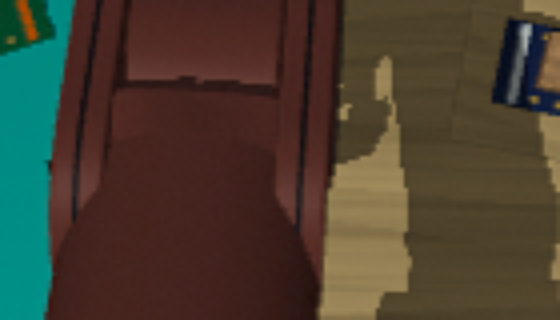

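The arm hides the grasp from above, so I'll descend on the measured pose and watch the force.

```bash
python3 -m creep '[0.6,0,0,0,0.6,0,0,0,0.6,0,0,0,0.5,0,0,0,0.4,0,0,0]'|grep -E 'ee_pos|force'; python3 -m creep '[0.4,0,0,0,0.25,0,0,0,0,0,0,0]'|grep -E 'ee_pos|force'; python3 -m creep '[0,0,0,0,0,0,0,0,0,0,0,0,0,0,0,0,0,0,0,0]' -0.7 40; python3 -m creep '[0,0,0,0,0,0,0,0,0,0,0,0]' -1 40
```

```text
ee_pos: [0.5408, 0.0133, 0.044]
force: [-0.0, 0.7, 0.2]
ee_pos: [0.5399, 0.0129, 0.027]
force: [0.6, -0.1, 0.0]
t: 11.0
ee_pos: [0.541, 0.013, 0.0287]
tool_rot: [-0.23, 1.557, 0.23]
force: [-0.2, -1.5, 1.9]
grip_width: 0.637
t: 11.25
ee_pos: [0.541, 0.013, 0.0284]
tool_rot: [-0.23, 1.558, 0.23]
force: [1.2, 0.2, 3.7]
grip_width: 0.639
```

Width 0.64 (≈ 55 mm) means the plate is held. Lift.

```bash
python3 -m creep '[-0.15,0,0,0,-0.3,0,0,0,-0.5,0,0,0,-0.6,0,0,0,-0.8,0,0,0]'; python3 -m creep '[-0.8,0,0,0,-0.6,0,0,0,0,0,0,0,0,0,0,0,0,0,0,0]'
python3 - <<'E'
from h import *
d=cam("side"); cv2.imwrite("pics/s5.png",cv2.resize(d["frame"][100:340,120:420],None,fx=2,fy=2)[:,:,::-1])
# spacer pose, side view, raw pixels for corners
f=d["frame"]; 
plan(.5407,.0131,.125,106.7)
E
```

```text
t: 11.67
ee_pos: [0.5396, 0.0128, 0.0874]
tool_rot: [-0.23, 1.561, 0.229]
force: [0.5, -0.3, -1.4]
grip_width: 0.635
t: 12.08
ee_pos: [0.54, 0.0131, 0.1215]
tool_rot: [-0.23, 1.559, 0.23]
force: [-0.8, 0.8, -1.4]
grip_width: 0.64
t 12.13 pos [0.5398 0.013  0.1211] yhead 106.8 tilt [-0.001 -0.    -1.   ] F [-0.1 -0.1 -1.8] w 0.635 q7 0.32
 -> turn units 0.01 shift units [-0.16 -0.01  0.03]
```

View pics/s5.png

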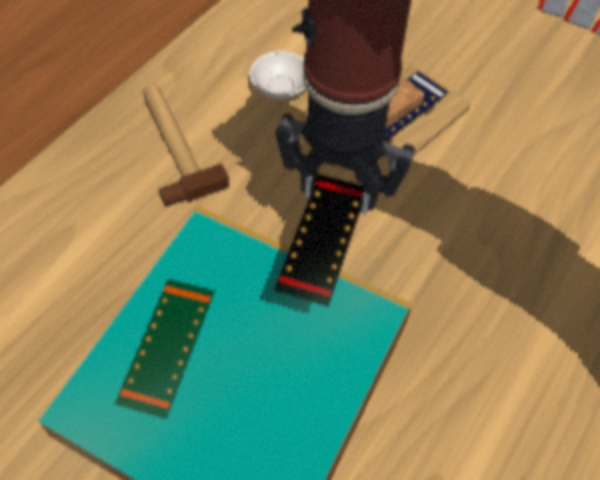

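The plate is held level above the mat. Now a refined spacer pose from line fits on its visible top edges in both initial images.

Run:
```python
from h import *
ds={n:cam(n) for n in("top","side")}
d=ds["top"]; f=cv2.imread("pics/top0.png")[:,:,::-1].astype(int)
cork=((f[...,0]-f[...,2]>30)&(f[...,0]>75)).astype(np.uint8)
w=np.zeros_like(cork); w[194:226,310:352]=1
c=cv2.morphologyEx(cork*w,cv2.MORPH_OPEN,np.ones((3,3))); l=cv2.connectedComponents(c)[1]; c=l==l[209,331]
def fit(pix,z):
    q=ray(d,pix,z)*1000; vx,vy,x,y=cv2.fitLine(q.astype(np.float32),cv2.DIST_HUBER,0,.01,.01).ravel(); return np.degrees(np.arctan2(vy,vx))%180,np.array([x,y])/1000
xs=range(319,345)
far=fit([(x,np.nonzero(c[:,x])[0].min()-.5) for x in xs],.061); near=fit([(x,np.nonzero(c[:,x])[0].max()+.5) for x in xs],.051)
ys=range(206,214); R2=fit([(np.nonzero(c[y])[0].max()+.5,y) for y in ys],.061); L2=fit([(np.nonzero(c[y])[0].min()-.5,y) for y in ys],.061)
print(far,near,R2,L2)
d=ds["side"]; f=cv2.imread("pics/side0.png")[:,:,::-1]
g=cv2.resize(f[133:172,290:350],None,fx=13,fy=13,interpolation=cv2.INTER_CUBIC); cv2.imwrite("pics/sp.png",g[:,:,::-1])
```

```text
(np.float32(76.14186), array([ 0.610716  , -0.20864724], dtype=float32)) (np.float32(77.13828), array([ 0.5740594 , -0.20952374], dtype=float32)) (np.float32(169.35214), array([ 0.59016067, -0.24766691], dtype=float32)) (np.float32(37.265), array([ 0.5884242 , -0.16799012], dtype=float32))
```

View pics/sp.png

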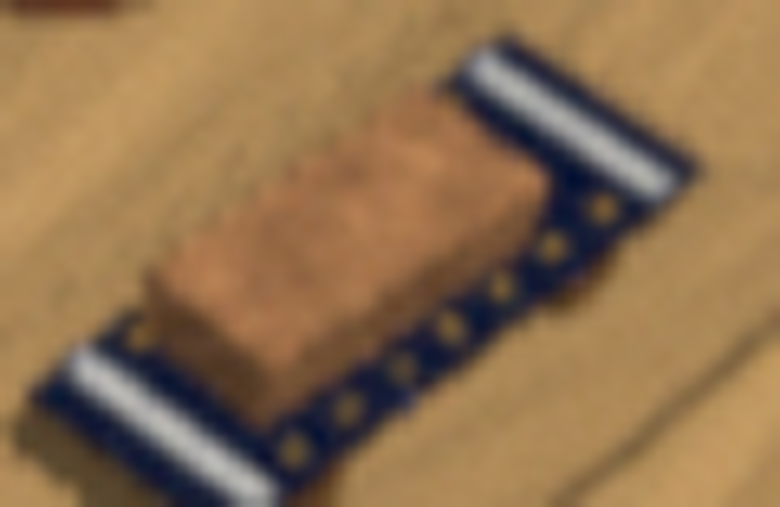

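The side crop shows the cork top face with corners at about (155,275), (425,90), (550,178) and (275,370). I'll cast those to the top plane.

Run:
```python
from h import *
d=cam("side"); q=np.array([(155,275),(425,90),(550,178),(275,370)])/13+[289.5,132.5]
p=ray(d,q,.061); print(p.round(4),"c",p.mean(0))
for a,b in((0,1),(3,2),(0,3),(1,2)):
    e=p[b]-p[a]; print(np.linalg.norm(e).round(4),np.degrees(np.arctan2(e[1],e[0]))%180)
c=np.array([.5925,-.2075])
for A in(78.,):
    a=np.radians(A); l=np.array([np.cos(a),np.sin(a)]); plan(*(c-.058*l),.121,A)
```

```text
[[ 0.6172 -0.1717]
 [ 0.5996 -0.2488]
 [ 0.5662 -0.2418]
 [ 0.5844 -0.1639]] c [ 0.591859   -0.20657818]
0.0791 77.12032754306404
0.08 76.84116252833773
0.0337 166.6370880899975
0.0341 168.2309854326708
t 12.28 pos [0.5399 0.0129 0.121 ] yhead 106.8 tilt [-0.002 -0.001 -1.   ] F [ 0.5 -0.9 -1.2] w 0.639 q7 0.32
 -> turn units 4.8 shift units [  0.   -10.51   3.89]
```

```bash
python3 -m creep '[0,0,0,0.8,0,0,0,0.9,0,0,0,0.9,0,0,0,0.9,0,0,0,0.7]'>/dev/null; python3 -m creep '[0,0,0,0.5,0,0,0,0.27,0,0,0,0]'>/dev/null
python3 - <<'E'
from h import *
c=np.array([.592,-.207]); a=np.radians(77); plan(*(c-.058*np.array([np.cos(a),np.sin(a)])),.121,77)
E
```

```text
t 12.95 pos [0.5402 0.0129 0.1213] yhead 76.9 tilt [-0.001 -0.001 -1.   ] F [ 0.7 -1.4 -1.6] w 0.638 q7 -0.18
 -> turn units -0.02 shift units [  0.02 -10.43   4.  ]
```

```bash
python3 -m creep '[0,-0.4,0.16,0,0,-0.7,0.27,0,0,-0.7,0.27,0,0,-0.7,0.27,0,0,-0.7,0.27,0]'>/dev/null; for i in 1 2; do python3 -m creep '[0,-0.7,0.27,0,0,-0.7,0.27,0,0,-0.7,0.27,0,0,-0.7,0.27,0,0,-0.7,0.27,0]'>/dev/null;done;  python3 -m creep '[0,-0.23,0.06,0,0,0,0,0,0,0,0,0,0,0,0,0]'>/dev/null
python3 - <<'E'
from h import *
c=np.array([.592,-.207]); a=np.radians(77); plan(*(c-.058*np.array([np.cos(a),np.sin(a)])),.06,77)
d=[cam(n)["frame"] for n in ("top","side")]
o=np.vstack([cv2.resize(d[0][140:280,260:420],(340,298)),cv2.resize(d[1][70:210,230:390],(340,298))]); cv2.imwrite("pics/s6.png",o[:,:,::-1])
E
```

```text
t 14.53 pos [ 0.5792 -0.2623  0.1216] yhead 77.0 tilt [-0.     0.001 -1.   ] F [-0.2 -0.1 -1.6] w 0.642 q7 0.4
 -> turn units 0.01 shift units [ 2.46 -0.05  0.  ]
```

View pics/s6.png

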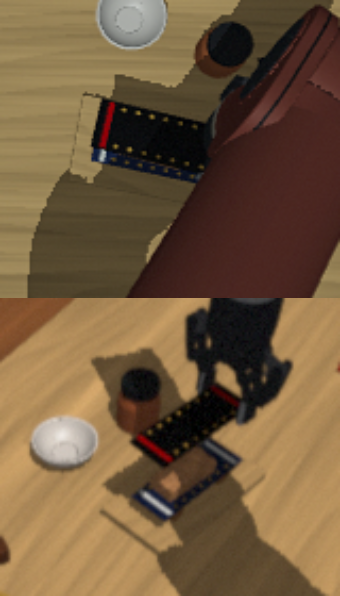

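The plate hovers over the pile, aligned. Next: check its pose from the stripes, and the pot clearance.

Run:
```python
from h import *
for n in("side","top"):
    d=cam(n);_,_,_,(H,S,V)=masks(d); m=((H<6)|(H>174))&(S>170)&(V>40)
    roi=np.zeros_like(m); roi[(slice(70,160),slice(270,360)) if n=="side" else (slice(170,230),slice(295,320))]=1
    k=cv2.connectedComponentsWithStats((m&roi).astype(np.uint8)); P=[]
    for i in range(1,k[0]):
        if k[2][i,4]>20: p=ray(d,k[3][i],.141)[0];P.append(p); print(n,k[2][i,4],k[3][i].round(1),p.round(4))
    if len(P)>1: e=P[1]-P[0]; print("mid",(P[0]+P[1])/2,np.linalg.norm(e),np.degrees(np.arctan2(e[1],e[0]))%180)
a=np.radians(77); print("expected stripe",np.array([.592,-.207])+.062*np.array([np.cos(a),np.sin(a)]))
d=cam("top"); print("pot",ray(d,[(366,160)],.075))
```

```text
side 34 [335.1 115.4] [ 0.5843 -0.2664]
side 79 [302.2 140.2] [ 0.6052 -0.1426]
mid [ 0.59472042 -0.20453365] 0.1255817652167325 80.40806631661762
top 76 [309.7 198.3] [ 0.6058 -0.1437]
expected stripe [ 0.60594697 -0.14658906]
pot [[ 0.71630866 -0.29382777]]
```

```bash
python3 -m creep '[0.5,-0.12,0,0,0.6,0,0,0,0.6,0,0,0,0.5,0,0,0,0.3,0,0,0]'|grep -E 'ee_pos|force'; python3 -m creep '[0.2,0,0,0,0.1,0,0,0,0,0,0,0,0,0,0,0]'|grep -E 'ee_pos|force'; python3 -m creep '[0.06,0,0,0,0,0,0,0]'|grep -E 'ee_pos|force'
```

```text
ee_pos: [0.5775, -0.2661, 0.057]
force: [-0.7, 1.3, -1.8]
ee_pos: [0.5787, -0.2668, 0.0523]
force: [-0.8, 0.2, -0.4]
ee_pos: [0.5787, -0.2666, 0.0507]
force: [-0.3, -0.4, -1.4]
```

```bash
for i in 1 2 3; do python3 -m creep '[0.04,0,0,0,0,0,0,0]'|grep -E 'ee_pos|force'; done
```

```text
ee_pos: [0.5785, -0.2665, 0.0495]
force: [0.0, -0.7, -1.1]
ee_pos: [0.5784, -0.2664, 0.0482]
force: [-0.2, -0.3, -1.8]
ee_pos: [0.5783, -0.2665, 0.0471]
force: [-0.4, -0.2, -1.1]
```

```bash
for i in 1 2 3; do python3 -m creep '[0.03,0,0,0,0,0,0,0]'|grep -E 'ee_pos|force'; done
```

```text
ee_pos: [0.5784, -0.2665, 0.0465]
force: [0.0, -0.7, -1.4]
ee_pos: [0.5784, -0.2665, 0.0458]
force: [0.1, -0.2, -1.2]
ee_pos: [0.5785, -0.2666, 0.0452]
force: [-0.9, -0.4, 1.1]
```

Contact is registering at about 2.5 N, so I'll release.

```bash
python3 -m creep '[0.02,0,0,0,0,0,0,0]' |grep -E 'ee_pos|force'; python3 -m creep '[0,0,0,0,0,0,0,0,0,0,0,0,0,0,0,0,0,0,0,0]' 0.8; python3 -m creep '[-0.3,0,0,0,-0.5,0,0,0,-1,0,0,0,-1,0,0,0,-1,0,0,0]'; for i in 1 2; do python3 -m creep '[-0.4,-1,-1,0,-0.4,-1,-1,0,-0.4,-1,-1,0,0,-1,-1,0,0,-1,-1,0]' |grep ee_pos; done;python3 -m creep '[0,0,0,0,0,0,0,0,0,0,0,0]'|grep ee_pos
python3 - <<'E'
from h import *
d={n:cam(n) for n in ("top","side")}
for n in d:
    _,_,non,(H,S,V)=masks(d[n]); m=((H<6)|(H>174))&(S>170)&(V>40)
    roi=np.zeros_like(m); roi[(slice(100,180),slice(270,360)) if n=="side" else (slice(170,240),slice(290,380))]=1
    k=cv2.connectedComponentsWithStats((m&roi).astype(np.uint8)); P=[]
    for i in range(1,k[0]):
        if k[2][i,4]>15: p=ray(d[n],k[3][i],.064)[0];P.append(p); print(n,k[2][i,4],k[3][i].round(1),p.round(4))
    if len(P)>1: e=P[1]-P[0]; print("mid",(P[0]+P[1])/2,np.linalg.norm(e),np.degrees(np.arctan2(e[1],e[0]))%180)
    print("green",rect(d[n],non,.048))
o=np.vstack([cv2.resize(d["top"]["frame"][140:280,260:420],(340,298)),cv2.resize(d["side"]["frame"][70:210,230:390],(340,298))]); cv2.imwrite("pics/s7.png",o[:,:,::-1])
E
```

```text
ee_pos: [0.5785, -0.2666, 0.0449]
force: [-1.4, -0.2, 3.2]
t: 17.28
ee_pos: [0.5784, -0.2665, 0.0445]
tool_rot: [0.179, 1.564, -0.179]
force: [0.1, -0.1, -0.0]
grip_width: 0.899
t: 17.7
ee_pos: [0.5783, -0.2668, 0.1419]
tool_rot: [0.179, 1.563, -0.179]
force: [0.4, -0.6, -0.1]
grip_width: 0.903
ee_pos: [0.4272, -0.3614, 0.1715]
ee_pos: [0.2769, -0.4549, 0.2015]
ee_pos: [0.2788, -0.4536, 0.2003]
top 62 [308.2 202.3] [ 0.6059 -0.1487]
top 62 [356.2 214.3] [ 0.5781 -0.2697]
mid [ 0.59200127 -0.20919131] 0.12413563059767864 77.03416215470787
green (array([0.6116, 0.227 ], dtype=float32), np.float32(0.1483), np.float32(0.0543), np.float32(109.96))
side 64 [333.5 137.5] [ 0.5774 -0.2699]
side 65 [301.  160.3] [ 0.6046 -0.149 ]
mid [ 0.59097739 -0.2094569 ] 0.1239306239505227 77.31460706708056
green (array([0.6105, 0.2289], dtype=float32), np.float32(0.1474), np.float32(0.056), np.float32(110.19))
```

View pics/s7.png

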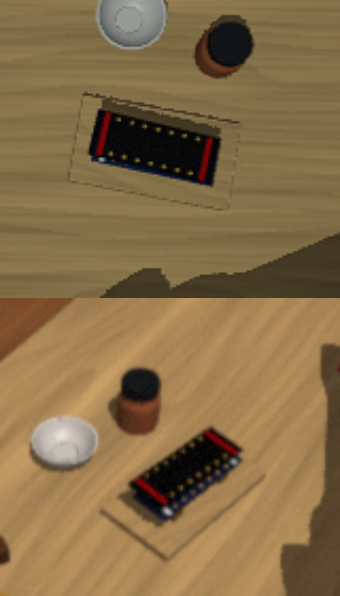

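The plate rests flat on the pile at (0.592, -0.209), 77°, about 2 mm from the spacer's measured centre. Both views agree. The arm is clear, so I'll hand in.

```bash
python3 -c "
from station import r; print(r.sign_off())"
```

```text
the job is handed in; nothing more can be done
None
```

The black plate is on the cork spacer and the job is handed in, at about 18 s on the robot's clock. The hand-in gives no verdict, so the figures below are my own measurements.

- **Slide and lift:** I pressed the closed fingertips on the plate with about 10 N and slid it until its end stuck out about 53 mm over the brass edge. I gripped that end at 40 N, lifted the plate level and carried it to the pile. It touched down at roughly 3–5 N.
- **Final position:** the two views put the plate's centre at (0.592, -0.209) and (0.591, -0.209), angle 77.0° and 77.3°. I measured the spacer at about (0.592, -0.207), angle 77°. That is about 2–3 mm and under 1° off; the limits are 13 mm and 8°.
- **Other things:** the green plate measured the same before and after. The pot, the dish and the drying stand look unmoved in the last picture. The mallet was last seen in the lift picture, where I noticed no change; the later crops leave it out.
- **Not confirmed:** the black plate hides the spacer and most of the navy plate, so I could not re-measure either after placing. The spacer's angle was also uncertain, as separate estimates ran from 76° to 80°. The plate's stripes measured at the hover over the pile suggested 80.4°, but a finger hid part of one stripe and I disregarded that reading.

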